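# Take the dust filter out of the clean-air unit

## Robot

A 6-joint arm with a two-finger parallel gripper is mounted at the origin on the work surface. World frame = base frame: x ahead of the robot, y to its left, z up, the work surface at z = 0. Lengths are in mm, angles in rad, forces in N, time in s.
With the tool pointing down it reaches from about 275 to 750 mm from the base axis. Payload 10.2 kg.
Tool frame: the origin (TCP) lies between the finger pads; the fingertips stand 22 mm ahead of it and the grasp point (between the pads) lies 3 mm ahead of it (ctrl.nose_length is the distance from the TCP to the fingertips, in mm); z points along the fingers, y is the line along which they close (so a half turn about z gives the same grasp; the last joint's range is limited). The gripper opens to 85 mm and grips with 20 to 120 N. Pads are 22 mm wide; open, the fingers measure 114 mm over their backs; the gripper's body (76 mm by 85 mm) begins 54 mm behind the grasp point. The pads swing forward as they close: fully open they stand 13 mm farther back than shut.
Start: joints at [0.948, 0.313, 1.498, -0, 1.331, -0.223], TCP at [204.361, 483.599, 253.294] pointing down, gripper open.
Joint ranges: [-2.94, 2.94], [-0.97, 2.17], [0.19, 2.56], [-1.23, 4.37], [0.02, 3.11], [-2.88, 2.88]. Speed limits (rad/s): [2.39, 2.39, 3.01, 3.14, 3.14, 3.14].

## Interface

Orientations are given as a unit quaternion [w, x, y, z].
In Python, from rig import sense, imaging, ctrl gives the robot as it stands. The module is installed in compiled form; this text tells all that it offers.
- The arm moves only by the tool apply_moves, never from a script. Its argument "commands" is a list of rows, each a list of 5 numbers: the gripper command: -1 is fully open, 1 is shut, values between are in proportion, then the shift along the tool's x, y, z in mm, then the turn about the tool's z in degrees. A call has 1 to 20 rows; each row shifts and turns the commanded pose from where the row before left it, along the tool's axes as they then stand; what a row does not reach is not made up. A row lasts 1/8 s, in which the tool goes at most 62.5 mm and 10.7 degrees, less where a joint would pass 70% of its speed; a pose out of reach is approached as far as the arm can. A call is refused whole if a number of a shift passes 62.5 or a number of a turn 10.7, either way. A call with a gripper value outside its range is refused whole. The fingers move at their own pace and stop on an object; "newtons" is the grip in N (left out, the last holds). Time passes only in rows, so rows that do not move let the fingers close. It gives the time, the measured TCP pose, the force, the opening and the grip force at its end, in the units of the state.
- sense(): the state, without advancing time (a new reading comes with each control period).
- imaging.capture(name): name is "scene" or "side" or "wrist"; returns the picture (400x640x3 uint8, blue, green, red); there is no depth.
- imaging.calibration(name): a dict with "camera_matrix" (3x3 intrinsics, pixels), "k1" (the pictures are not rectified: a ray, as slopes to the right and down, at radius r is drawn at 1 + k1 r^2 times it, then the intrinsics apply), "world_to_cam" (4x4, takes a point from world to camera coordinates). Camera axes: x right, y up, looking along -z (the intrinsics and any distortion apply to the point x, -y, -z); pixel columns grow to the right and rows downward; lengths in mm; the calibration is good to about 2 mm. A picture is of the moment at which its call begins: read the wrist's pose just before it. calibration takes no time and is no camera call; for the wrist camera it gives the pose at the moment of the call.
- ctrl.finish_job(): hands the job in; it is judged then, once.
The state is a dict: "time_s": time; "joints": joint angles; "dq": joint speeds; "tau": joint torques, N m; "eef_pos": TCP position; "ee_rot": TCP orientation; "force": force on the tool from outside, world axes, zero at the start; "wrist_torque": the same for the moment, N m; "grip_width": opening from 0.0 (shut) to 1.0 (fully open); "grip_force": force on a finger pad.
Only numpy, scipy, OpenCV 4.12 (cv2) and the standard library are available. Lean on these libraries where they do the work, as an engineer would, in place of code of your own. Each camera call takes 0.05 s, during which the arm holds its last target. There are 200 camera calls.

## Task

The dust filter in the top of the bench clean-air unit is due for washing. Turn the little swing tab that holds it down right off the filter, then lift the filter out by its handle and lay it flat in the steel tray with the handle up; set it down gently, do not drop it. Leave the other things on the bench where they are.

Things in the scene. Friction and masses are not known exactly. Their poses are not given: they have to be found in the camera images.
- tab (a joint): the swing tab's angle in rad about its upright pivot: 0 = pointing along the unit's +x, straight over the filter's edge; positive = turned anticlockwise seen from above; it starts within 0.3 of 0, turns either way up to 1.75 with light, steady friction (about 0.06 N m, no spring) and stays where it is left. Its blade is clear of the filter beyond about 1.25 either way; a quarter turn lays it along the frame's front edge
- unit_pivot (a point): point on the tab's pivot axis, half-way up the thumb wing, 18.5 mm above the unit's top. The unit is a white steel bench-top clean-air unit, 260 (x) x 230 (y) x 150 high, heavy, fixed; axes are the unit's: x from its front (louvred outlet, switch and dial) to its back, z up. The filter's recess is open upward and its middle lies 105 mm from the pivot along +x; recess 176 x 136 mm, about 3 mm play all round the filter
- tab_wing (a point): point on the tab's upright thumb wing, 22 mm out from the pivot, half-way up; x along the tab away from the pivot. Bright steel tab: flat blade 5 thick, 18 wide, round-ended, reaching 34 mm past the pivot (14 mm over the filter), underside 2.5 mm above the unit's top; on it stands the wing, a plate 8 mm thick, 40 long (from 8 behind to 32 in front of the pivot), its top 29.5 mm above the unit's top; pinch the wing or push it from the side
- filter_centre (a point): middle of the dust filter: a stiff panel 170 (x) x 130 (y) x 22 mm, aluminium frame round white pleats, 0.2 to 0.4 kg, with a black bridge handle on top; axes along its sides, z up through the handle side. It starts lying flat in the recess on top of the unit, its top about flush with the unit's top, held down by the tab at the middle of its front (-x) edge
- filter_handle (a point): middle of the filter's handle bar: 70 mm long (x), 12 wide (y), 16 high; this point is 31 mm above the filter's centre, 20 mm above the panel's top face, 42 mm above its underside; axes as the filter's. The bar's underside is 12 mm above the panel
- tray_in (a point): centre of the inner floor of the open steel tray, 260 (x) x 210 (y) x 40 high, walls and floor 4 mm (inside 252 x 202 mm), standing loose on the bench (0.8 kg), empty; axes along its sides, z up
- tub: white round tub with a lid, 96 across, 96 high; bystander, origin under its centre
- tip_box: blue pipette-tip box with a clear lid, 82 x 122 x 70 high; bystander, origin under its centre
- tube_rack: blue rack with eight capped tubes, 85 x 165 x 94 high; bystander, origin under its centre
- petri_dishes: stack of three clear dishes, 90 across, 44 high; bystander, origin under its centre
- beaker: glass beaker, 66 across, 85 high; bystander, origin under its centre
- pipette: hand pipette lying on the bench, about 250 long (x), 35 wide, 30 high; bystander, origin near its middle
- reagent_bottle: amber bottle with a blue cap, 60 across, 130 high; bystander, origin under its centre
- filter: the same filter panel; origin at the centre of its underside, axes as filter_centre
Mind the look-alikes: they are no part of the job. What is shaped like the filter but brown is not meant.

How it is judged:
By the outcome, as a careful person would: the job done as asked, in the order asked, and still so for the second after the job is handed in, with the robot touching nothing.
It also fails if it takes over 54 s, if anything falls off the work surface, if the arm or the gripper's body presses on something with over 40 N, if the wrist force passes 120 N, or if a joint passes its speed limit or range.

## Working session

There is one attempt and no reset: what is moved stays moved. The work goes in short steps, Python scripts to look and compute and a tool call to move; the robot and the scene stay as the last step left them, time stands still between calls to the robot, and variables do not carry over. Pictures are saved under pics/ and viewed, at most 11 in all, crops included, and the job is handed in when it is done.

Besides the shell and the picture viewer there is one more tool, called after "Emit:" by a JSON object that holds its "name" and its "arguments", one argument or row to a line. apply_moves: Moves the arm, as the interface text tells. Its arguments: {"type":"object","properties":{"commands":{"type":"array","items":{"type":"array","items":{"type":"number"}}},"newtons":{"type":"number"}},"required":["commands"]}

```bash
mkdir -p pics; cat > h.py <<'E'
import numpy as np, cv2
from rig import sense, imaging, ctrl
def ray(cal,u,v):
    K=np.array(cal["camera_matrix"]);k=cal["k1"];T=np.array(cal["world_to_cam"])
    d=np.array([(u-K[0,2])/K[0,0],(v-K[1,2])/K[1,1]]);s=d.copy()
    for _ in range(20): s=d/(1+k*(s@s))
    R=T[:3,:3];return -R.T@T[:3,3], R.T@np.array([s[0],-s[1],-1])
def onz(cal,u,v,z):
    o,d=ray(cal,u,v);return o+d*(z-o[2])/d[2]
def proj(cal,p):
    K=np.array(cal["camera_matrix"]);T=np.array(cal["world_to_cam"])
    c=T[:3,:3]@np.array(p)+T[:3,3];s=np.array([c[0],-c[1]])/-c[2];s=s*(1+cal["k1"]*(s@s))
    return K[0,0]*s[0]+K[0,2],K[1,1]*s[1]+K[1,2]
def tri(c1,p1,c2,p2):
    o1,d1=ray(c1,*p1);o2,d2=ray(c2,*p2)
    t=np.linalg.lstsq(np.c_[d1,-d2],o2-o1,rcond=None)[0]
    a,b=o1+t[0]*d1,o2+t[1]*d2;return (a+b)/2,np.linalg.norm(a-b)
E
python3 - <<'E'
from h import *
import pickle
ims={};cal={}
for n in("scene","side","wrist"):
    cal[n]=imaging.calibration(n);ims[n]=imaging.capture(n);cv2.imwrite(f"pics/{n}0.png",ims[n])
    T=np.array(cal[n]["world_to_cam"]);print(n,(-T[:3,:3].T@T[:3,3]).round(),cal[n]["k1"])
pickle.dump(cal,open("cal.pkl","wb"))
print(sense())
E
```

```text
scene [ 898. -445. 1099.] -0.10785608744387237
side [  70. -554.  875.] -0.019751757176757704
wrist [129. 515. 373.] 0.00676289381755076
{'time_s': 0.15, 'joints': array([ 9.47566242e-01,  3.13330570e-01,  1.49826058e+00,  1.04858716e-05,
        1.33097082e+00, -2.23396046e-01]), 'dq': array([-0.00032595, -0.00301937, -0.00325626,  0.00029715, -0.00011484,
       -0.0012838 ]), 'tau': array([ 1.66070440e-04, -4.12366033e+01, -2.59799355e+01, -3.09080797e-04,
        3.20196254e-03,  6.57888131e-05]), 'eef_pos': array([204.27264348, 483.45054002, 252.86261275]), 'ee_rot': array([-2.03731997e-04,  1.98589203e-01,  9.80082697e-01, -4.39786363e-04]), 'force': array([ 0.56635111,  0.27653038, -0.0752586 ]), 'wrist_torque': array([-0.02975182, -0.03608718, -0.01470528]), 'grip_force': 0.0, 'grip_width': 0.9989179757576165}
```

View pics/scene0.png

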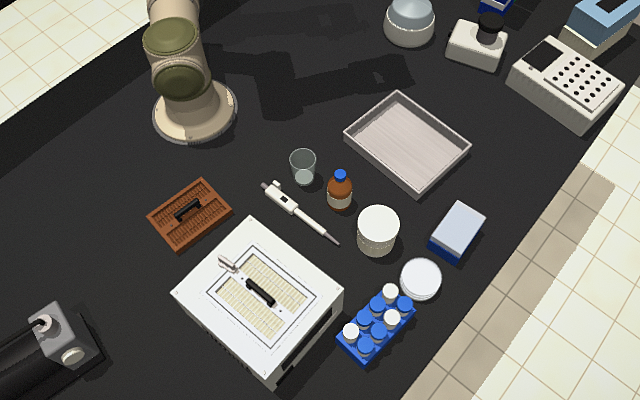

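View pics/side0.png

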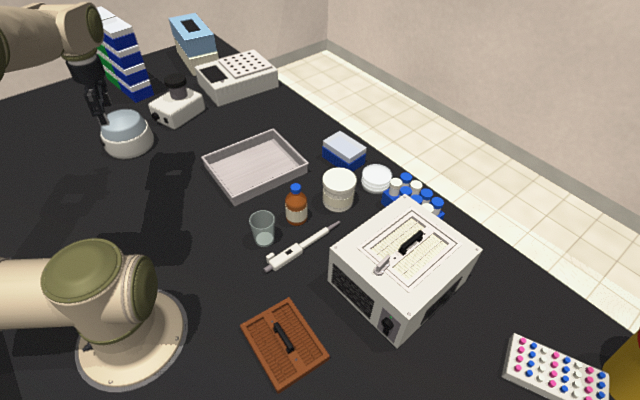

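View pics/wrist0.png

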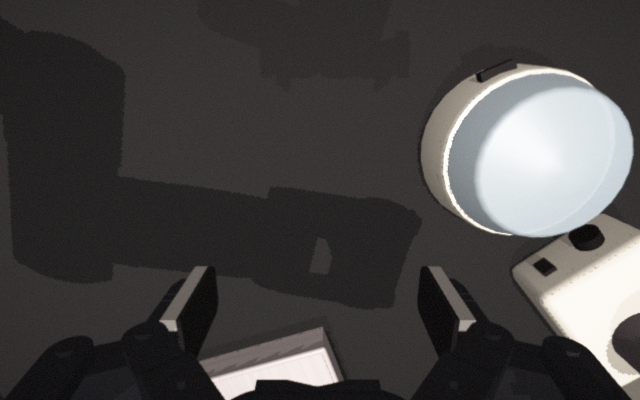

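Scene: the wanted white-pleated filter with black handle is in the unit at (261,292), with the steel tab at (228,264). The look-alike is the brown panel at (190,215), which I reject by colour. The tray is at (407,143). In the side view the handle is at (410,242), the tab at (383,264) and the tray at (255,165).

```bash
python3 - <<'E'
from h import *
import pickle
cal=pickle.load(open("cal.pkl","rb"))
a=cv2.imread("pics/scene0.png");b=cv2.imread("pics/side0.png")
A=cv2.resize(a[240:325,195:325],None,fx=6,fy=6,interpolation=cv2.INTER_CUBIC)[:, :780]
cv2.imwrite("pics/cropA.png",A)
B=cv2.resize(b[190:290,350:470],None,fx=6,fy=6,interpolation=cv2.INTER_CUBIC);cv2.imwrite("pics/cropB.png",B)
for n,im,seedU,seedT,seedH in(("scene",a,(235,340),(407,143),(261,292)),("side",b,(440,240),(255,165),(410,242))):
    g=im.max(2)
    for nm,th,s in(("unit",150,seedU),("tray",75,seedT)):
        m=cv2.morphologyEx((g>th).astype(np.uint8),cv2.MORPH_CLOSE,np.ones((5,5)))
        k,l,st,c=cv2.connectedComponentsWithStats(m)
        i=l[s[1],s[0]]
        cs,_=cv2.findContours((l==i).astype(np.uint8),cv2.RETR_EXTERNAL,2)
        h=cv2.convexHull(cs[0]);ap=cv2.approxPolyDP(h,5,True)[:,0]
        print(n,nm,st[i],ap.tolist())
        for z in((150,) if nm=="unit" else (40,)):print([onz(cal[n],*p,z)[:2].round().tolist() for p in ap])
    m=(g<60).astype(np.uint8);k,l,st,c=cv2.connectedComponentsWithStats(m);i=l[seedH[1],seedH[0]]
    ys,xs=np.where(l==i);r=cv2.minAreaRect(np.c_[xs,ys].astype(np.float32))
    bp=cv2.boxPoints(r);print(n,"handle",st[i],c[i],bp.round(1).tolist(),onz(cal[n],*c[i],168).round(1))
E
```

```text
scene unit [  170   215   174   165 14323] [[249, 215], [343, 288], [265, 379], [170, 293]]
[[435.0, -174.0], [692.0, -165.0], [701.0, -393.0], [444.0, -402.0]]
scene tray [ 343   89  129  112 7621] [[396, 89], [471, 143], [416, 200], [343, 140], [344, 129]]
[[400.0, 409.0], [661.0, 392.0], [655.0, 156.0], [405.0, 175.0], [383.0, 204.0]]
scene handle [     0      0    640    400 111421] [387.15198212 208.91296075] [[-0.0, 0.0], [639.0, 0.0], [639.0, 399.0], [0.0, 399.0]] [651.7  24.8 168. ]
side unit [    0     0   640   334 99253] [[639, 330], [408, 319], [0, 14], [0, 0], [639, 0]]
[[782.0, -707.0], [444.0, -400.0], [125.0, 1680.0], [157.0, 1856.0], [2666.0, 11.0]]
side tray [ 201  128  108   98 5617] [[201, 156], [274, 128], [308, 162], [305, 220], [295, 225], [234, 205]]
[[405.0, 413.0], [671.0, 390.0], [654.0, 180.0], [499.0, -2.0], [467.0, 1.0], [377.0, 167.0]]
side handle [399 231  24  24 184] [410.625      241.85326087] [[397.1000061035156, 248.6999969482422], [420.20001220703125, 229.8000030517578], [425.20001220703125, 235.89999389648438], [402.1000061035156, 254.8000030517578]] [ 578.3 -283.3  168. ]
```

View pics/cropA.png

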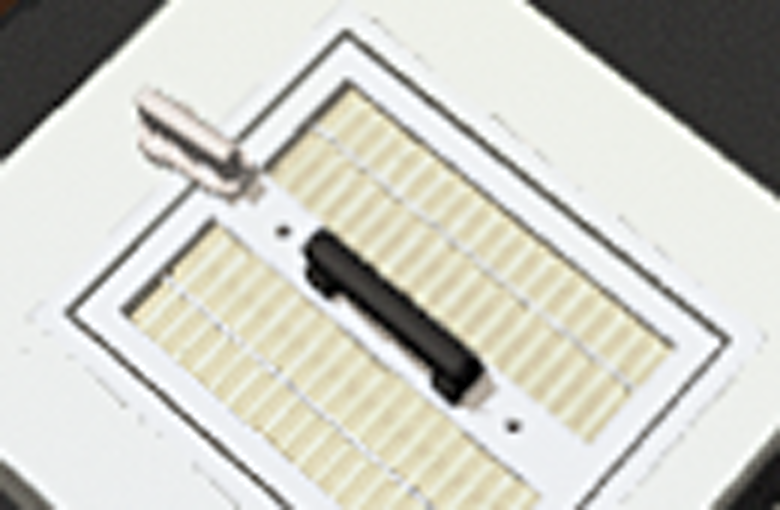

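View pics/cropB.png

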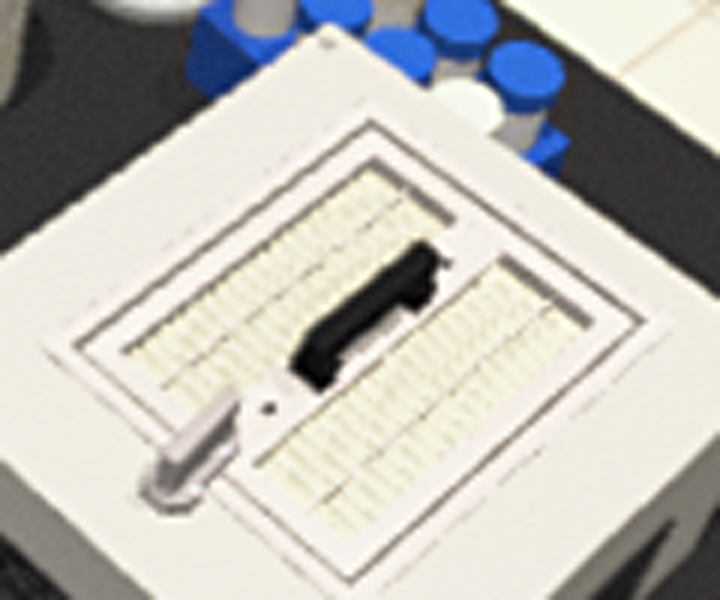

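Crop A confirms the choice: white pleats, aluminium frame and black handle, centred near crop (392,318). The bright tab's wing top runs from about (148,97) to (243,158). In crop B the wing top runs from about (160,478) to (237,395).

```bash
python3 - <<'E'
from h import *
import pickle
cal=pickle.load(open("cal.pkl","rb"))
S=lambda u,v:(195+u/6-.4,240+v/6-.4)
D=lambda u,v:(350+u/6-.4,190+v/6-.4)
for nm,f,n,pts in(("recS",S,"scene",[(345,32),(728,340),(68,312)]),("recD",D,"side",[(75,345),(370,120),(645,320),(350,580)])):
    print(nm,[onz(cal[n],*f(*p),150)[:2].round(1).tolist() for p in pts])
print("wingS",[onz(cal["scene"],*S(*p),179.5)[:2].round(1).tolist() for p in((145,94),(242,155))])
print("wingD",[onz(cal["side"],*D(*p),179.5)[:2].round(1).tolist() for p in((165,465),(235,392))])
print("handS",[onz(cal["scene"],*S(*p),178)[:2].round(1).tolist() for p in((318,236),(478,368))])
print("handD",[onz(cal["side"],*D(*p),178)[:2].round(1).tolist() for p in((303,352),(428,250))])
for a,b in(((145,94),(165,465)),((242,155),(235,392)),((318,236),(303,352)),((478,368),(428,250))):
    p,e=tri(cal["scene"],S(*a),cal["side"],D(*b));print(p.round(1),round(e,1))
E
```

```text
recS [[490.9, -218.9], [664.0, -213.0], [495.3, -351.7]]
recD [[494.1, -217.2], [667.5, -211.1], [672.8, -345.8], [499.1, -350.5]]
wingS [[470.1, -286.3], [510.1, -279.7]]
wingD [[465.7, -287.6], [507.1, -281.6]]
handS [[548.4, -282.3], [618.2, -279.4]]
handD [[540.0, -284.3], [611.9, -281.8]]
[ 468.1 -285.8  175.2] 0.3
[ 509.  -279.7  176.4] 1.2
[ 545.4 -281.1  170. ] 0.3
[ 616.5 -278.9  172.1] 1.1
```

Emit:
{"name": "apply_moves", "arguments": {
  "commands": [
    [-1,-36.7,-40.1,0,0],
    [-1,-36.7,-40.1,0,0],
    [-1,-36.7,-40.1,0,0],
    [-1,-36.7,-40.1,0,0],
    [-1,-36.7,-40.1,0,0],
    [-1,-36.7,-40.1,0,0],
    [-1,-36.7,-40.1,0,0],
    [-1,-36.7,-40.1,0,0],
    [-1,-36.7,-40.1,0,0],
    [-1,-36.7,-40.1,0,0],
    [-1,-36.7,-40.1,0,0],
    [-1,-36.7,-40.1,0,0],
    [-1,-36.7,-40.1,0,0],
    [-1,-36.7,-40.1,0,0],
    [-1,-36.7,-40.1,0,0],
    [-1,0,0,0,-10.6],
    [-1,0,0,0,-10.6],
    [-1,0,0,0,-10.6],
    [-1,0,0,0,0]
  ],
  "newtons": 20
}}

```text
time_s: 2.52
eef_pos: [477.3, -284.7, 253.0]
ee_rot: [-0.0, -0.077, 0.997, 0.0]
force: [-0.6, 1.0, 0.4]
grip_width: 1.001
grip_force: 0.0
```

```bash
python3 - <<'E'
from h import *
import pickle
c=imaging.calibration("wrist");im=imaging.capture("wrist");pickle.dump(c,open("calw.pkl","wb"))
cv2.imwrite("pics/w1.png",im);print(ctrl.nose_length)
for p in((476.5,-285.5,179.5),(468,-287,179.5),(508.6,-280.6,179.5),(580,-282,178)):print(proj(c,p))
E
```

```text
22.0
(np.float64(316.79907337911976), np.float64(224.99848736004193))
(np.float64(316.48974802612366), np.float64(211.43587480807656))
(np.float64(316.6899686839657), np.float64(273.033286183121))
(np.float64(298.9152027350913), np.float64(361.64753861670147))
```

View pics/w1.png

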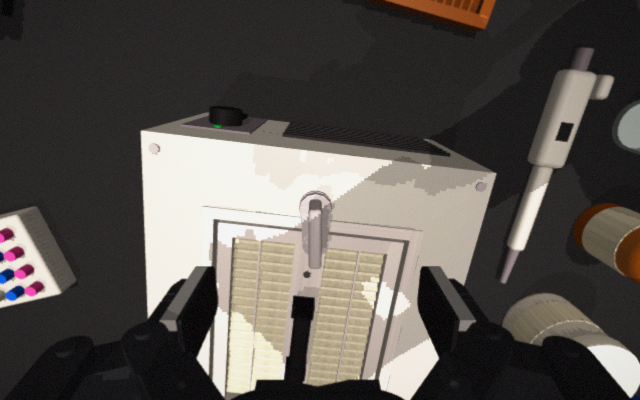

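Wrist view: the wing top runs from (316,204) to (315,268), about 3 mm nearer the front than predicted, and is aligned with the tool. The handle's near end is at (303,300). I'll shift slightly, descend and pinch.

Emit:
{"name": "apply_moves", "arguments": {
  "commands": [
    [-1,2,-0.8,23,0],
    [-1,0,0,23,0],
    [-1,0,0,15,0],
    [-1,0,0,8,0],
    [0.4,0,0,0,0],
    [0.4,0,0,0,0],
    [0.4,0,0,0,0],
    [1,0,0,0,0],
    [1,0,0,0,0],
    [1,0,0,0,0],
    [1,0,0,0,0]
  ],
  "newtons": 20
}}

```text
time_s: 3.95
eef_pos: [475.6, -286.3, 184.7]
ee_rot: [0.0, -0.077, 0.997, -0.001]
force: [0.6, -4.1, 2.0]
grip_width: 0.088
grip_force: 24.4
```

Emit:
{"name": "apply_moves", "arguments": {
  "commands": [
    [1,0,0,0,6],
    [1,0,0,0,10],
    [1,0,0,0,10],
    [1,0,0,0,0]
  ]
}}

```text
time_s: 4.45
eef_pos: [475.7, -286.3, 184.7]
ee_rot: [0.001, 0.148, 0.989, -0.001]
force: [0.8, -4.8, 2.3]
grip_width: 0.089
grip_force: 24.5
```

Low forces, so I'll continue.

Emit:
{"name": "apply_moves", "arguments": {
  "commands": [
    [1,0,0,0,10],
    [1,0,0,0,10],
    [1,0,0,0,10],
    [1,0,0,0,10],
    [1,0,0,0,10],
    [1,0,0,0,10],
    [1,0,0,0,10],
    [1,0,0,0,0],
    [-1,0,0,0,0],
    [-1,0,0,0,0],
    [-1,0,0,0,0],
    [-1,0,0,0,0],
    [-1,0,0,-30,0],
    [-1,0,0,-30,0],
    [-1,0,0,-30,0],
    [-1,0,0,-30,0],
    [-1,0,0,0,0]
  ]
}}

```text
time_s: 6.58
eef_pos: [475.9, -286.1, 306.3]
ee_rot: [0.002, 0.689, 0.725, 0.0]
force: [0.1, 0.2, -1.0]
grip_width: 1.0
grip_force: 0.0
```

```bash
python3 - <<'E'
from h import *
s=sense();print(s["eef_pos"],s["ee_rot"],s["force"])
c=imaging.calibration("wrist");im=imaging.capture("wrist");sd=imaging.capture("side");sc=imaging.capture("scene")
o=np.vstack([np.hstack([cv2.resize(sd[190:320,330:490],(400,325)),cv2.resize(sc[220:350,180:340],(400,325))])])
w=cv2.resize(im,(440,275));o=np.vstack([o,np.hstack([w,np.zeros((275,360,3),np.uint8)])])
cv2.imwrite("pics/m1.png",o)
E
```

```text
[ 475.8974698  -286.12525266  306.28262595] [2.02730123e-03 6.88889331e-01 7.24863695e-01 5.44139178e-05] [ 0.05075388  0.16762586 -0.95713193]
```

View pics/m1.png

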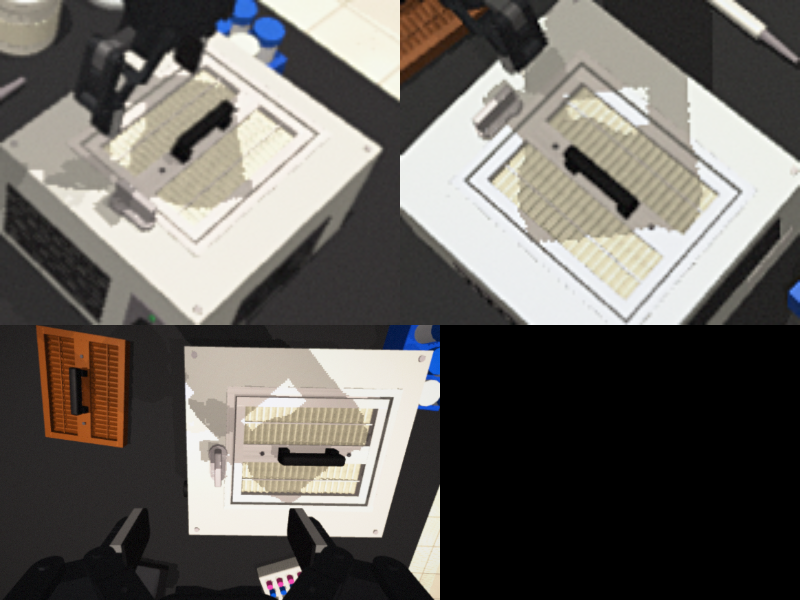

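The tab now lies along the front edge, clear of the filter (m1 lower panel, (217,467)). The handle bar is at (311,459) in that panel. I'll measure the handle from this near-vertical view, and the tray too.

```bash
python3 - <<'E'
from h import *
c=imaging.calibration("wrist");im=imaging.capture("wrist");g=im.max(2)
x0,x1,y0,y1=345,535,150,240
m=np.zeros_like(g);m[165:220,390:515]=(g[165:220,390:515]<45)
k,l,st,ce=cv2.connectedComponentsWithStats(m);i=1+st[1:,4].argmax();print(st[i],ce[i])
ys,xs=np.where(l==i);r=cv2.minAreaRect(np.c_[xs,ys].astype(np.float32));print(r)
print("handle",onz(c,*r[0],176).round(1));bp=cv2.boxPoints(r);print([onz(c,*p,176)[:2].round(1).tolist() for p in bp])
for n in("scene","side"):
    cc=imaging.calibration(n);g=imaging.capture(n)
    print(n,[np.round(proj(cc,p)).tolist() for p in((580,-282,178),)])
    o=cv2.resize(g[80:210,335:480] if n=="scene" else g[118:208,190:320],None,fx=4,fy=4,interpolation=cv2.INTER_CUBIC);cv2.imwrite(f"pics/t{n}.png",o)
a=cv2.imread("pics/tscene.png");b=cv2.imread("pics/tside.png")
cv2.imwrite("pics/tscene.png",a[:,:])
E
```

```text
[ 407  181   99   27 1917] [455.18205529 196.50443401]
((455.9887390136719, 194.26454162597656), (98.12173461914062, 25.291383743286133), 0.8425242304801941)
handle [ 576.5 -278.4  176. ]
[[541.5, -289.5], [539.2, -270.1], [610.6, -267.5], [614.7, -286.9]]
scene [[259.0, 289.0]]
side [[412.0, 238.0]]
```

View pics/tscene.png

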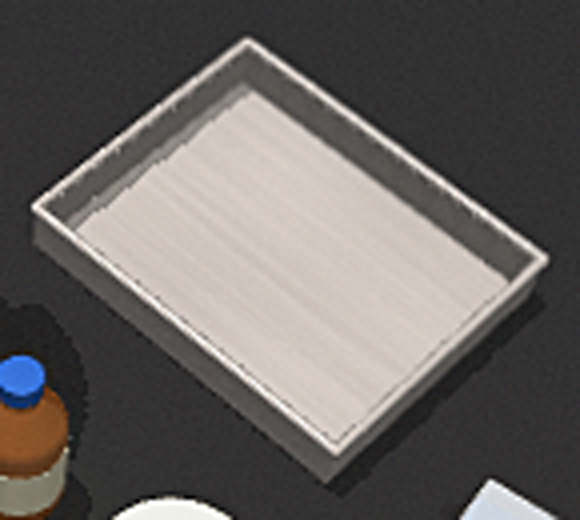

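Emit:
{"name": "apply_moves", "arguments": {
  "commands": [
    [-1,0,0,0,-9.9],
    [-1,0,0,0,-9.9],
    [-1,0,0,0,-9.9],
    [-1,0,0,0,-9.9],
    [-1,0,0,0,-9.9],
    [-1,0,0,0,-9.9],
    [-1,0,0,0,-9.9],
    [-1,0,0,0,-9.9],
    [-1,0,0,0,-9.8],
    [-1,-34.7,0.3,0,0],
    [-1,-34.7,0.3,0,0],
    [-1,-34.7,0.4,0,0],
    [-1,0,0,40,0],
    [-1,0,0,40,0],
    [-1,0,0,30,0],
    [-1,0,0,0,0]
  ]
}}

```text
time_s: 8.88
eef_pos: [578.7, -280.8, 191.7]
ee_rot: [-0.002, -0.017, 1.0, 0.002]
force: [-0.0, 0.5, 0.4]
grip_width: 1.002
grip_force: 0.0
```

```bash
python3 - <<'E'
from h import *
import pickle
cal=pickle.load(open("cal.pkl","rb"))
P=[onz(cal["scene"],335+u/4-.4,80+v/4-.4,40)[:2] for u,v in((247,40),(548,258),(337,452),(35,207))]
print(np.round(P),np.mean(P,0))
d=np.array(P);print(np.degrees(np.arctan2(*(d[1]-d[0])[::-1])),np.degrees(np.arctan2(*(d[2]-d[3])[::-1])),np.linalg.norm(d[1]-d[0]),np.linalg.norm(d[2]-d[1]))
Q=[onz(cal["side"],*p,40)[:2].round() for p in((201,156),(274,130),(308,162))];print(Q,(Q[0]+Q[2])/2)
E
```

```text
[[402. 407.]
 [664. 390.]
 [648. 177.]
 [387. 197.]] [525.3179208  292.77739214]
-3.868227016890442 -4.279357886106302 263.03795292835144 213.07708095014885
[array([405., 413.]), array([665., 380.]), array([654., 180.])] [529.5 296.5]
```

Emit:
{"name": "apply_moves", "arguments": {
  "commands": [
    [-1,-1.5,0,8,0],
    [-1,0,0,7,0],
    [-1,0,0,0,0],
    [0.4,0,0,0,0],
    [0.4,0,0,0,0],
    [0.4,0,0,0,0],
    [1,0,0,0,0],
    [1,0,0,0,0],
    [1,0,0,0,0],
    [1,0,0,0,0]
  ],
  "newtons": 40
}}

```text
time_s: 10.12
eef_pos: [581.0, -281.4, 179.6]
ee_rot: [0.0, -0.017, 1.0, -0.0]
force: [-0.3, -0.4, 2.9]
grip_width: 0.129
grip_force: 40.2
```

Emit:
{"name": "apply_moves", "arguments": {
  "commands": [
    [1,0,0,-5,0],
    [1,0,0,-10,0],
    [1,0,0,-15,0],
    [1,0,0,-20,0],
    [1,0,0,-25,0],
    [1,0,0,-25,0],
    [1,0,0,-20,0],
    [1,0,0,0,0]
  ]
}}

```text
time_s: 11.12
eef_pos: [581.3, -281.5, 301.5]
ee_rot: [0.002, -0.017, 1.0, -0.001]
force: [-0.3, -0.5, -3.1]
grip_width: 0.128
grip_force: 39.5
```

```bash
python3 - <<'E'
from h import *
s=sense();print(s["eef_pos"],s["force"],s["grip_width"],s["wrist_torque"])
sd=imaging.capture("side");sc=imaging.capture("scene")
cv2.imwrite("pics/l1.png",np.hstack([cv2.resize(sd[130:330,300:500],(400,400)),cv2.resize(sc[180:380,170:370],(400,400))]))
E
```

```text
[ 581.2925894  -281.50490544  301.50343243] [-0.30013413 -0.46103266 -3.09844221] 0.1281611396836037 [0.059363   0.05869566 0.02080841]
```

View pics/l1.png

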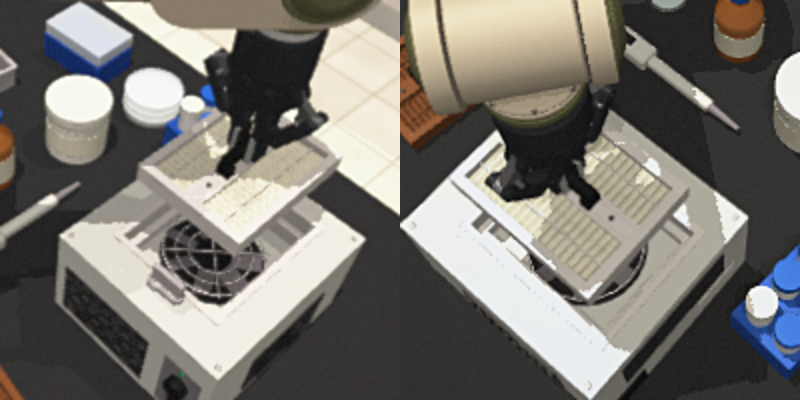

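The filter is lifted cleanly and level, with the tab clear. Next is the carry to the tray at about (527,294), yaw -4.1°.

Emit:
{"name": "apply_moves", "arguments": {
  "commands": [
    [1,1,15,0,0],
    [1,2,30,0,0],
    [1,3,42,0,0],
    [1,3,45,0,0],
    [1,3,45,0,0],
    [1,3,45,0,0],
    [1,3,45,0,0],
    [1,3,45,0,0],
    [1,3,45,0,0],
    [1,3,45,0,0],
    [1,3,45,0,0],
    [1,3,45,0,0],
    [1,2,40,0,0],
    [1,2,30,0,0],
    [1,0,15,0,0],
    [1,0,0,0,3],
    [1,0,0,0,3],
    [1,0,0,0,0]
  ]
}}

```text
time_s: 13.48
eef_pos: [524.8, 293.8, 299.1]
ee_rot: [-0.0, 0.036, 0.999, -0.0]
force: [-0.6, -0.2, -3.2]
grip_width: 0.129
grip_force: 39.5
```

Emit:
{"name": "apply_moves", "arguments": {
  "commands": [
    [1,-2,0,15,0],
    [1,0,0,30,0],
    [1,0,0,35,0],
    [1,0,0,35,0],
    [1,0,0,35,0],
    [1,0,0,30,0],
    [1,0,0,20,0],
    [1,0,0,15,0],
    [1,0,0,7,0],
    [1,0,0,0,0],
    [1,0,0,0,0]
  ]
}}

```text
time_s: 14.85
eef_pos: [527.3, 294.1, 78.1]
ee_rot: [0.001, 0.036, 0.999, 0.0]
force: [-0.2, 0.3, -3.1]
grip_width: 0.13
grip_force: 39.4
```

```bash
python3 - <<'E'
from h import *
s=sense();print(s["eef_pos"],s["force"],s["grip_width"])
sd=imaging.capture("side");sc=imaging.capture("scene")
cv2.imwrite("pics/d1.png",np.hstack([cv2.resize(sd[80:250,160:330],(400,400)),cv2.resize(sc[60:220,320:480],(400,400))]))
E
```

```text
[527.31908137 294.09430299  78.06664316] [-0.22266163  0.3208583  -3.13846866] 0.13047082994922604
```

View pics/d1.png

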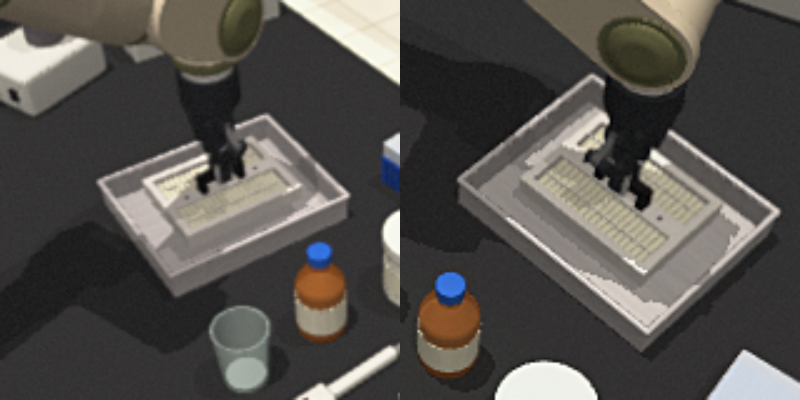

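The filter is centred inside the tray, level and hovering about 20 mm up. I'll lower it slowly to contact.

Emit:
{"name": "apply_moves", "arguments": {
  "commands": [
    [1,0,0,6,0],
    [1,0,0,5,0],
    [1,0,0,4,0],
    [1,0,0,2,0],
    [1,0,0,1,0],
    [1,0,0,1,0],
    [1,0,0,0,0]
  ]
}}

```text
time_s: 15.82
eef_pos: [527.0, 294.0, 58.3]
ee_rot: [0.0, 0.036, 0.999, 0.0]
force: [-0.3, 0.2, -3.4]
grip_width: 0.131
grip_force: 39.5
```

Emit:
{"name": "apply_moves", "arguments": {
  "commands": [
    [1,0,0,0.7,0],
    [1,0,0,0.7,0],
    [1,0,0,0.7,0],
    [1,0,0,0.5,0],
    [1,0,0,0,0]
  ]
}}

```text
time_s: 16.45
eef_pos: [526.9, 294.0, 56.1]
ee_rot: [0.0, 0.036, 0.999, -0.0]
force: [-2.7, -0.4, 3.1]
grip_width: 0.137
grip_force: 40.2
```

Contact made: the load has gone from -3.4 to +3.1 N. Opening gradually, then retreating.

Emit:
{"name": "apply_moves", "arguments": {
  "commands": [
    [0.6,0,0,0,0],
    [0.4,0,0,0,0],
    [0.1,0,0,0,0],
    [-0.5,0,0,0,0],
    [-1,0,0,0,0],
    [-1,0,0,0,0],
    [-1,0,0,-15,0],
    [-1,0,0,-30,0],
    [-1,0,0,-40,0],
    [-1,0,0,-50,0],
    [-1,0,0,-50,0],
    [-1,0,0,0,0],
    [-1,0,0,0,0]
  ],
  "newtons": 20
}}

```text
time_s: 18.08
eef_pos: [526.6, 293.9, 240.6]
ee_rot: [-0.0, 0.036, 0.999, -0.0]
force: [-0.1, -0.1, 0.5]
grip_width: 1.0
grip_force: 0.0
```

```bash
python3 - <<'E'
from h import *
sd=imaging.capture("side");sc=imaging.capture("scene")
cv2.imwrite("pics/f1.png",np.hstack([cv2.resize(sd,(400,250)),cv2.resize(sc,(400,250))]))
cv2.imwrite("pics/f1.png",np.vstack([cv2.imread("pics/f1.png"),np.hstack([cv2.resize(sd[110:230,180:340],(400,300)),cv2.resize(sc[80:200,330:490],(400,300))])]))
E
```

```text
(no output)
```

View pics/f1.png

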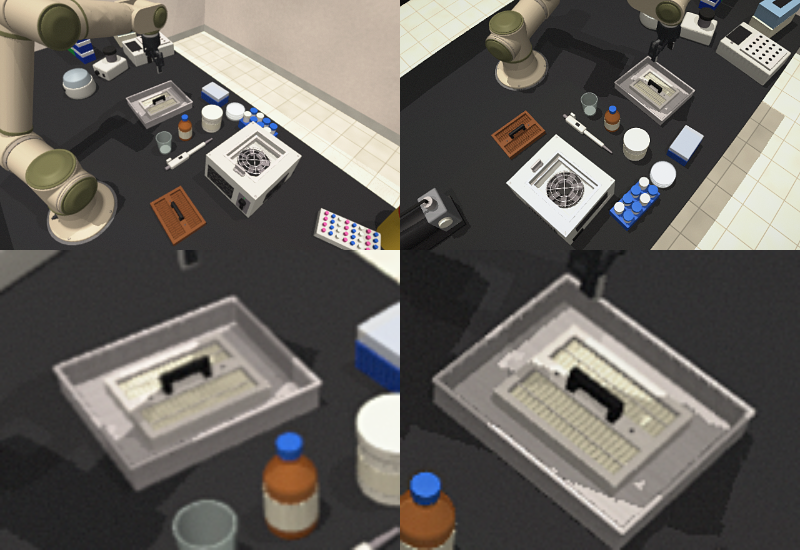

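The filter lies flat in the middle of the tray with its handle up, the gripper is clear, and the bystanders have not moved.

```bash
python3 -c "
from rig import ctrl
print(ctrl.finish_job())"
```

```text
the job is handed in; nothing more can be done
None
```

The tab is turned clear, the filter lies flat in the tray with its handle up (set down gently), nothing else was moved, and the job is handed in after about 18 s of robot time.

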